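# Sweep rock chips off the sorting plate

### The job

Take the wide scraper block, stand it on the sorting plate between the plate's end nearest the robot and the rock chips, and sweep both chips along the plate and over its far edge into the catch tray. Touch the chips only with the scraper, not with the gripper. Leave the scraper standing upright on the plate.

Things in the scene. Friction and masses are not known exactly. Their poses are not given: they have to be found in the camera images.
- stage: Fixed white stage: flat plate with a grey-floored catch tray at its far end. Origin on the desk under the plate's centre; x along the plate to the tray (away from robot), y across, z up. Plate: x -100 to 100 mm, y -70 to 70, top 30 mm above the desk; side rails 9 mm higher, ends open. Tray: x 100 to 200 mm, y -70 to 70, floor 4 mm above the desk, walls 30 mm high, 8 thick.
- scraper_center (a point): Wide scraper block, upright on the desk left or right of the stage, 200 g: grey foot 110 mm wide (y), 35 high; wooden grip above, 60 wide, 45 high; all 30 mm thick (x, the way to grasp it; middle or higher, so the fingers clear the chips). Front and back alike. Point: its centre, 40 mm above its underside; z up. The like scraper with a 50 mm foot on the other side is not wanted.
- chip_a_center (a point): A loose dark grey rock chip, a flat faceted stone about 27 mm across and 14 mm high, 20 g, lying on the plate, on its right half as seen along the stage's x (negative y). The point is its centre, 7 mm above its underside. It slides when pushed and does not roll.
- chip_b_center (a point): A loose dark grey rock chip, a flat faceted stone about 27 mm across and 14 mm high, 20 g, lying on the plate, on its left half (positive y). The point is its centre, 7 mm above its underside. It slides when pushed and does not roll.
There are look-alikes about, which are no part of the job. What is shaped like the part that bears scraper_center but green is not meant.

How it is judged:
By the outcome, as a careful person would: the job done as asked, in the order asked, and still so for the second after the job is handed in, with the robot touching nothing.
It also fails if it takes over 43 s, if anything falls off the work surface, if the arm or the gripper's body presses on something with over 40 N, if the wrist force passes 120 N, or if a joint passes its speed limit or range.

### The arm

A 7-joint arm with a two-finger parallel gripper is mounted at the origin on the work surface. World frame = base frame: x ahead of the robot, y to its left, z up, the work surface at z = 0. Lengths are in m, angles in rad, forces in N, time in s.
With the tool pointing down it reaches from about 0.425 to 0.95 m from the base axis. Payload 4.7 kg.
Tool frame: the origin (TCP) lies on the centre line of the jaws, within the pads' length; the fingertips stand 14 mm ahead of it and the grasp point (between the pads) lies 5 mm behind it; x points along the fingers, y is the direction in which the jaws open and shut, and the axes are right-handed (so a half turn about x gives the same grasp; the last joint's range is limited). The gripper opens to 87 mm and grips with 3 to 60 N. Pads are 19 mm wide; open, the fingers measure 117 mm over their backs; the gripper's body (75 mm by 190 mm) begins 51 mm behind the grasp point.
Start: joints at [-1.354, 0.469, -0.049, 1.532, 0.024, 1.141, -0.082], TCP at [0.164, 0.655, 0.237] pointing down, gripper open.
Joint ranges: [-2.59, 2.59], [-0.33, 1.99], [-1.39, 1.29], [0.1, 2.45], [-1.04, 4.18], [0.21, 1.99], [-2.66, 2.66]. Speed limits (rad/s): [2.57, 2.57, 3.14, 3.14, 3.14, 3.14, 3.14].

### API

Orientations are given as [roll, pitch, yaw] about the fixed x, y, z axes, in that order (R = Rz(yaw) Ry(pitch) Rx(roll)).
In Python, from workcell import manip gives the robot as it stands.
- The arm moves only by the tool arm_command, never from a script. Its arguments are lists of equal length, an entry for each row: "xyz": the shift along the tool's x, y, z in cm, a list of three; "twist": the turn, a rotation vector about the tool's x, y, z in rad, a list of three; "grip": the finger opening in cm, from 0 to 8.7. A call has exactly 10 rows; each row is the pose to reach, as a shift and turn from the pose commanded when the call began, along the tool's axes at that moment; what a row does not reach only later rows make up. A row lasts 1/12 s, in which the tool goes at most 41.7 mm and 7.16 degrees, less where a joint would pass 70% of its speed; a pose out of reach is approached as far as the arm can. A call with a gripper value outside its range is refused whole. The fingers move at their own pace and stop on an object; the grip force is fixed at half the most. Time passes only in rows, so rows that repeat a pose let the fingers close, or fill a call up. It gives the time, the measured TCP pose, the force and the opening at its end, in the units of the state.
- manip.get_obs(): the state, without advancing time (a new reading comes with each control period).
- manip.snapshot(name): name is "scene" or "top" or "wrist"; returns the picture (420x560x3 uint8, red, green, blue); there is no depth.
- manip.camera_info(name): a dict with "mtx" (3x3 intrinsics, pixels), "rvec" (rotation vector, rad) and "tvec" (3), from world to camera coordinates, as OpenCV has them; the wrist camera has in their place "mount" (4x4, takes a point from camera to tool coordinates, whose origin is the TCP and whose axes are the tool frame's). Camera axes: x right, y down, z forward; pixel columns grow to the right and rows downward; lengths in m; the calibration is good to about 2 mm. The wrist camera is an equidistant fisheye: a pixel r from the principal point sees the ray r / f radians off the axis. A picture is of the moment at which its call begins: read the wrist's pose just before it. camera_info takes no time and is no camera call.
- manip.sign_off(): hands the job in, once; it reports no verdict.
Trained networks look in the newest picture that a camera, given by its name, has taken for a name from the list of things; names that differ only in an ending like _2 or _b are one class to them, and where a whole thing is asked for, a point or a joint stands for the part that bears it (a point fixed in the world has none). Each returns a list of dicts, best first, with "conf" (0 to 1); they miss things now and then, are a little off and sometimes report something else, mostly with a low value. They report only what shows in the picture. A call takes as long as a camera call. They do not tell look-alikes from the thing itself.
- manip.recognise(camera, query): "box" ([left, top, right, bottom] in pixels, round what is visible of it).
- manip.silhouettes(camera, query): "pixels" (420x560 bool, what is visible of it) and "box" ([left, top, right, bottom] in pixels, round what is visible of it).
- manip.tip_of(camera, query): "at" ([column, row] in pixels: a listed point, or the origin of a listed thing).
The state is a dict: "clock": time; "joint_positions": joint angles; "joint_vel": joint speeds; "effort": joint torques, N m; "tcp_pos": TCP position; "orientation": TCP orientation; "force": force on the tool from outside, world axes, zero at the start; "moment": the same for the moment, N m; "finger_gap": finger opening in m.
Only numpy, scipy, OpenCV 4.12 (cv2) and the standard library are available. Lean on these libraries where they do the work, as an engineer would, in place of code of your own. Each camera call takes 0.05 s, during which the arm holds its last target.

## Working session

There is one attempt and no reset: what is moved stays moved. The work goes in short steps, Python scripts to look and compute and a tool call to move; the robot and the scene stay as the last step left them, time stands still between calls to the robot, and variables do not carry over. Pictures are saved under pics/ and viewed, and the job is handed in when it is done.

Besides the shell and the picture viewer there is one more tool, called after "Emit:" as name(argument=value, ...), one argument or row to a line, values as JSON. arm_command: Moves the arm, as the interface text tells. Its arguments: {"type":"object","properties":{"xyz":{"type":"array"},"twist":{"type":"array"},"grip":{"type":"array"}},"required":["xyz","twist","grip"]}

```bash
mkdir -p pics; cat > h.py <<'E'
import numpy as np, cv2
from workcell import manip
from scipy.spatial.transform import Rotation as R
def save(img,n): cv2.imwrite('pics/'+n+'.png',cv2.cvtColor(img,cv2.COLOR_RGB2BGR))
def ray(cam,px):
    c=manip.camera_info(cam);K=np.array(c['mtx']);Rm=cv2.Rodrigues(np.array(c['rvec'],float))[0];t=np.array(c['tvec'],float).ravel()
    d=Rm.T@np.linalg.inv(K)@np.array([px[0],px[1],1.]);return -Rm.T@t,d
def onz(cam,px,z):
    o,d=ray(cam,px);return o+d*(z-o[2])/d[2]
def proj(cam,P):
    c=manip.camera_info(cam)
    return cv2.projectPoints(np.array(P,float).reshape(-1,1,3),np.array(c['rvec'],float),np.array(c['tvec'],float),np.array(c['mtx'],float),None)[0].reshape(-1,2)
E
python3 - <<'E'
from h import *
np.set_printoptions(precision=4,suppress=True)
for c in ['scene','top']:
    save(manip.snapshot(c),c+'0')
    print(c,ray(c,(280,210)))
    for q in ['stage','scraper_center','chip_a_center']:
        print(c,q,[(d['conf'],d['at']) for d in manip.tip_of(c,q)],[(d['conf'],d['box']) for d in manip.recognise(c,q)])
o=manip.get_obs();print(o)
E
```

```text
scene (array([ 1.1136, -0.3166,  0.7154]), array([-0.672 ,  0.2639, -0.692 ]))
scene stage [(0.96, [313.6, 238.2])] [(0.91, [265.9, 185.8, 397.8, 336.8])]
scene scraper_center [(0.95, [222.5, 294.6]), (0.92, [186.0, 240.4]), (0.88, [152.5, 204.9]), (0.57, [97.5, 290.7])] [(0.93, [79.7, 264.2, 119.8, 329.4]), (0.84, [204.9, 265.8, 238.1, 338.4]), (0.81, [155.3, 222.5, 217.2, 268.2]), (0.79, [125.1, 186.3, 181.0, 226.0])]
scene chip_a_center [(0.71, [333.4, 242.5]), (0.45, [312.1, 235.2])] [(0.47, [304.3, 231.7, 317.0, 247.3])]
top (array([ 0.3902, -0.0603,  1.0703]), array([ 0.0885, -0.0038, -0.9962]))
top stage [(0.64, [261.9, 196.7])] [(0.75, [221.6, 106.2, 302.9, 242.4])]
top scraper_center [(0.75, [377.3, 262.7]), (0.74, [361.4, 213.1]), (0.65, [348.5, 156.3]), (0.62, [423.0, 189.8])] [(0.91, [411.2, 167.5, 443.2, 216.7]), (0.76, [335.8, 202.1, 385.4, 225.7]), (0.61, [328.7, 138.2, 364.1, 183.2]), (0.56, [352.0, 247.3, 397.8, 277.3])]
top chip_a_center [(0.66, [273.3, 185.2])] []
{'clock': 0.7, 'joint_positions': array([-1.3539,  0.4686, -0.0486,  1.5325,  0.0241,  1.141 , -0.0823]), 'joint_vel': array([-0.0019, -0.0004,  0.0005, -0.0009,  0.0004, -0.0005, -0.0024]), 'effort': array([  0.0011, -50.7682,  -0.0803, -23.641 ,  -0.0615,   0.031 ,
        -0.    ]), 'tcp_pos': array([0.1642, 0.6547, 0.2366]), 'orientation': array([1.9844, 1.5707, 1.7386]), 'force': array([0.2078, 0.3817, 0.5276]), 'moment': array([ 0.0171,  0.0071, -0.0698]), 'finger_gap': 0.08755531173651022}
```

```bash
python3 - <<'E'
import cv2
for n in ['scene0','top0']:
    i=cv2.imread(f'pics/{n}.png')
    c=i[90:300,180:460] if n=='top0' else i[160:370,60:420]
    cv2.imwrite(f'pics/{n}_c.png',cv2.resize(c,None,fx=2.2,fy=2.2,interpolation=3))
E
```

```text
(no output)
```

View pics/scene0.png

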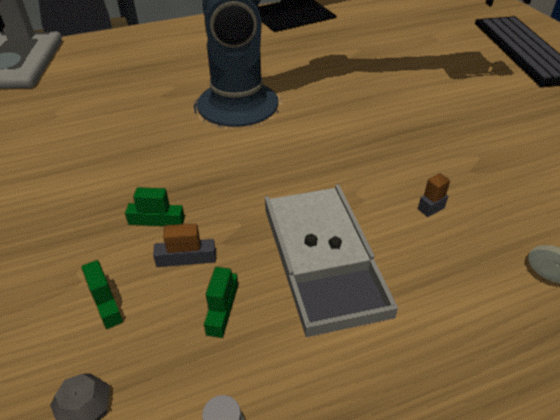

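View pics/top0.png

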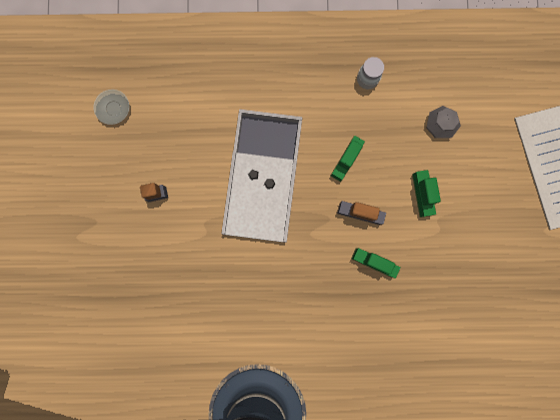

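```bash
ls pics
```

```text
scene0.png
scene0_c.png
top0.png
top0_c.png
```

View pics/scene0_c.png

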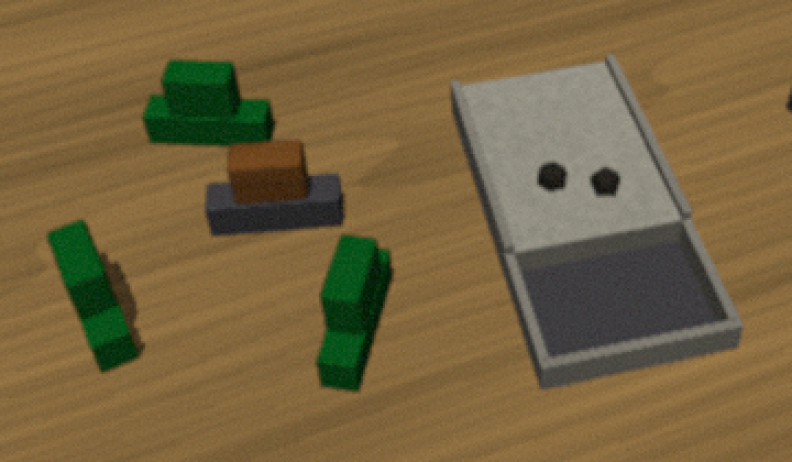

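View pics/top0_c.png

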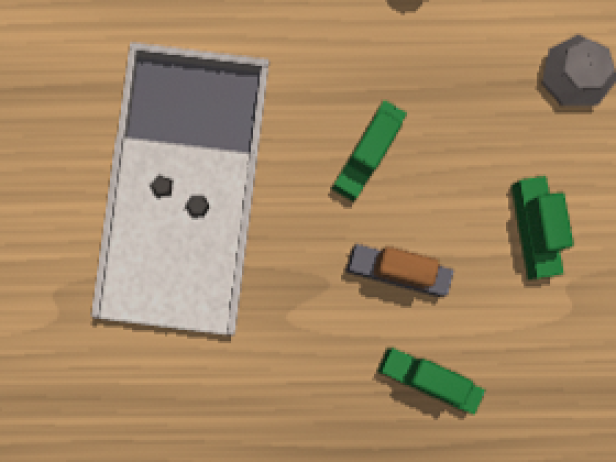

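The wide scraper with the brown grip and grey foot is at top (361,213) and scene (185,245), right of the stage. The narrow one is on the left at top (154,192), and the three green ones are decoys. The chips are at top (253,175) and (269,184). Next I fit the poses.

```bash
cat > fit.py <<'E'
from h import *
from scipy.optimize import minimize
def box(x0,x1,y0,y1,z0,z1): return np.array([[x,y,z] for x in(x0,x1) for y in(y0,y1) for z in(z0,z1)])
SCR=[box(-.015,.015,-.055,.055,0,.035),box(-.015,.015,-.03,.03,.035,.08)]
def render(cam,boxes,p,z=0,S=4):
    m=np.zeros((420*S,560*S),np.uint8);c,s=np.cos(p[2]),np.sin(p[2])
    for b in boxes:
        w=np.c_[p[0]+c*b[:,0]-s*b[:,1],p[1]+s*b[:,0]+c*b[:,1],b[:,2]+z]
        h=cv2.convexHull(((proj(cam,w)+.5)*S).astype(np.float32)).astype(np.int32)
        cv2.fillConvexPoly(m,h,1)
    return cv2.resize(m.astype(np.float32),(560,420),interpolation=cv2.INTER_AREA)
def fit(boxes,masks,p0,z=0):
    f=lambda p:sum(np.abs(render(c,boxes,p,z)-m).sum() for c,m in masks.items())
    r=None
    for k in range(3):
        p0=np.array(p0);sx=np.vstack([p0,p0+[.01,0,0],p0+[0,.01,0],p0+[0,0,.1]])
        r=minimize(f,p0,method='Nelder-Mead',options=dict(initial_simplex=sx,xatol=1e-4,fatol=.1));p0=r.x
    return r.x,r.fun,sum(m.sum() for m in masks.values())
E
python3 - <<'E'
from fit import *
np.set_printoptions(precision=4,suppress=True)
def pick(cam,q,at):
    for d in manip.silhouettes(cam,q):
        b=d['box']
        if b[0]<at[0]<b[2] and b[1]<at[1]<b[3]: return d['pixels'].astype(np.float32)
    print('miss',cam,q)
T=cv2.imread('pics/top0.png')
ms={'top':pick('top','scraper_center',(361,213)),'scene':pick('scene','scraper_center',(185,245))}
ms={k:v for k,v in ms.items() if v is not None}
g=onz('top',(361,213),.04);print('guess',g)
for k in ms: print(k,fit(SCR,{k:ms[k]},[g[0],g[1],-.2]))
print(fit(SCR,ms,[g[0],g[1],-.2]))
ss={'top':pick('top','stage',(261,190)),'scene':pick('scene','stage',(320,260))}
ss={k:v for k,v in ss.items() if v is not None}
ST=[box(-.1,.1,-.07,.07,0,.030),box(-.1,.1,-.07,-.062,0,.039),box(-.1,.1,.062,.07,0,.039),box(.1,.2,-.07,.07,0,.034)]
g=onz('top',(259,196),.03);print('guess',g)
for k in ss: print(k,fit(ST,{k:ss[k]},[g[0],g[1],-.1]))
sp=fit(ST,ss,[g[0],g[1],-.1]);print(sp)
c=lambda x,y:(x/2.2+180,y/2.2+90)
print('clicks: bound',[onz('top',c(*p),.03) for p in[(122,139),(250,153)]],'near',[onz('top',c(*p),.03) for p in[(96,320),(231,334)]])
p=sp[0];Rz=np.array([[np.cos(p[2]),-np.sin(p[2])],[np.sin(p[2]),np.cos(p[2])]])
for cam,pts in dict(top=[(253.3,174.6),(269.4,183.4)],scene=[(310.9,240),(335,242.5)]).items():
    for q in pts:
        P=onz(cam,q,.037); print(cam,q,P,'stage',Rz.T@(P[:2]-p[:2]))
for k in ms: 
    i=cv2.imread(f'pics/{k}0.png')
    a=(ms[k]>0)|(ss[k]>0) if k in ss else ms[k]>0
    i[a,2]=255; cv2.imwrite(f'pics/m_{k}.png',i)
E
```

```text
guess [ 0.472  -0.2562  0.04  ]
top (array([ 0.4724, -0.2589, -0.2858]), np.float64(85.5625), np.float32(675.0))
scene (array([ 0.4767, -0.256 , -0.2633]), np.float64(142.0625), np.float32(2043.0))
(array([ 0.4754, -0.256 , -0.2608]), np.float64(260.5), np.float32(2718.0))
guess [ 0.517  -0.0143  0.03  ]
top (array([ 0.5177, -0.014 , -0.1237]), np.float64(1146.75), np.float32(8260.0))
scene (array([ 0.5237, -0.0152, -0.1108]), np.float64(1508.375), np.float32(12358.0))Traceback (most recent call last):
  File "<stdin>", line 19, in <module>
  File "fit.py", line 17, in fit
    r=minimize(f,p0,method='Nelder-Mead',options=dict(initial_simplex=sx,xatol=1e-4,fatol=.1));p0=r.x
    res = _minimize_neldermead(fun, x0, args, callback, bounds=bounds,
                               **options)
    fsim[j] = func(sim[j])
              ~~~~^^^^^^^^
    fx = function(np.copy(x), *(wrapper_args + args))
  File "fit.py", line 13, in <lambda>
    f=lambda p:sum(np.abs(render(c,boxes,p,z)-m).sum() for c,m in masks.items())
               ~~~^^^^^^^^^^^^^^^^^^^^^^^^^^^^^^^^^^^^^^^^^^^^^^^^^^^^^^^^^^^^^^
  File "fit.py", line 13, in <genexpr>
    f=lambda p:sum(np.abs(render(c,boxes,p,z)-m).sum() for c,m in masks.items())
                          ~~~~~~^^^^^^^^^^^^^
  File "fit.py", line 9, in render
    h=cv2.convexHull(((proj(cam,w)+.5)*S).astype(np.float32)).astype(np.int32)
                       ~~~~^^^^^^^
  File "h.py", line 11, in proj
    c=manip.camera_info(cam)
ValueError: time passes only in moves, steps and waits
```

```bash
python3 - <<'E'
from workcell import manip
import pickle
pickle.dump({c:manip.camera_info(c) for c in('scene','top','wrist')},open('cal.pkl','wb'))
E
sed -i "s/^from scipy.spatial/import pickle\nCAL=pickle.load(open('cal.pkl','rb'))\nfrom scipy.spatial/; s/manip.camera_info(cam)/CAL[cam]/" h.py
cat > s2.py <<'E'
from fit import *
np.set_printoptions(precision=4,suppress=True)
ss={}
for cam,at in dict(top=(261,190),scene=(320,260)).items():
    for d in manip.silhouettes(cam,'stage'):
        b=d['box']
        if b[0]<at[0]<b[2] and b[1]<at[1]<b[3]: ss[cam]=d['pixels'].astype(np.float32);break
np.savez('ss.npz',**ss)
for W in (.07,.078):
  for X in (.2,.208):
    ST=[box(-.1,.1,-W,W,0,.030),box(-.1,.1,-W,-W+.008,0,.039),box(-.1,.1,W-.008,W,0,.039),box(.1,X,-W,W,0,.034)]
    sp=fit(ST,ss,[.52,-.0145,-.12]);print(W,X,sp)
c=lambda x,y:(x/2.2+180,y/2.2+90)
print('clicks: bound',[onz('top',c(*p),.03) for p in[(122,139),(250,153)]],'near',[onz('top',c(*p),.03) for p in[(96,320),(231,334)]])
p=sp[0];Rz=np.array([[np.cos(p[2]),-np.sin(p[2])],[np.sin(p[2]),np.cos(p[2])]])
for cam,pts in dict(top=[(253.3,174.6),(269.4,183.4)],scene=[(310.9,240),(335,242.5)]).items():
    for q in pts:
        P=onz(cam,q,.037); print(cam,q,P,'stage',Rz.T@(P[:2]-p[:2]))
for k in ss:
    i=cv2.imread(f'pics/{k}0.png'); i[ss[k]>0,2]=255; cv2.imwrite(f'pics/m_{k}.png',i)
print(manip.get_obs()['clock'])
E
python3 s2.py
```

```text
0.07 0.2 (array([ 0.5224, -0.0149, -0.1135]), np.float64(2734.875), np.float32(20618.0))
0.07 0.208 (array([ 0.5154, -0.0145, -0.1133]), np.float64(2481.9375), np.float32(20618.0))
0.078 0.2 (array([ 0.5226, -0.0132, -0.1404]), np.float64(1369.0625), np.float32(20618.0))
0.078 0.208 (array([ 0.5158, -0.012 , -0.1418]), np.float64(1104.1875), np.float32(20618.0))
clicks: bound [array([0.622 , 0.0416, 0.03  ]), array([ 0.6045, -0.0989,  0.03  ])] near [array([0.4234, 0.071 , 0.03  ]), array([ 0.4063, -0.0752,  0.03  ])]
top (253.3, 174.6) [ 0.5679 -0.0015  0.037 ] stage [0.0501 0.0177]
top (269.4, 183.4) [ 0.5461 -0.0398  0.037 ] stage [ 0.034  -0.0233]
scene (310.9, 240) [ 0.5498 -0.0348  0.037 ] stage [ 0.0369 -0.0177]
scene (335, 242.5) [0.5718 0.0034 0.037 ] stage [0.0533 0.0232]
1.0
```

```bash
cat >> h.py <<'E'
def Rt(yaw): # tool x down, tool y horizontal at heading yaw
    x=np.array([0,0,-1.]);y=np.array([np.cos(yaw),np.sin(yaw),0]);return np.c_[x,y,np.cross(x,y)]
def cur():
    o=manip.get_obs();return np.array(o['tcp_pos']),R.from_euler('xyz',o['orientation']).as_matrix(),o
def go(pos,yaw,base=None):
    p,M,o=cur()
    if base is not None: p,M=base
    t=Rt(yaw);print('shift cm',np.round(M.T@(np.array(pos)-p)*100,2),'twist',np.round(R.from_matrix(M.T@t).as_rotvec(),3))
    return np.array(pos),t
E
python3 - <<'E'
from h import *
np.set_printoptions(precision=4,suppress=True)
p,M,o=cur();print(M,'heading',np.arctan2(M[1,1],M[0,1]),o['clock'])
for pos in [(.4,.42,.24),(.52,.12,.24),(.475,-.256,.2)]:
    for y in (-.262,-.262+np.pi): go(pos,y)
E
```

```text
[[-0.      0.2433  0.97  ]
 [ 0.0001  0.97   -0.2433]
 [-1.      0.     -0.    ]] heading 1.325071349657231 1.0
shift cm [ -0.34 -17.03  28.58] twist [ 1.587 -0.    -0.   ]
shift cm [ -0.34 -17.03  28.58] twist [-1.555  0.    -0.   ]
shift cm [ -0.35 -43.21  47.52] twist [ 1.587 -0.    -0.   ]
shift cm [ -0.35 -43.21  47.52] twist [-1.555  0.    -0.   ]
shift cm [  3.65 -80.78  52.3 ] twist [ 1.587 -0.    -0.   ]
shift cm [  3.65 -80.78  52.3 ] twist [-1.555  0.    -0.   ]
```

Emit:
arm_command(
  xyz=[
    [0,-17,28.6],
    [0,-17,28.6],
    [0,-17,28.6],
    [0,-17,28.6],
    [0,-17,28.6],
    [0,-17,28.6],
    [0,-17,28.6],
    [0,-43.2,47.5],
    [0,-43.2,47.5],
    [0,-43.2,47.5],
  ],
  twist=[
    [1.587,0,0],
    [1.587,0,0],
    [1.587,0,0],
    [1.587,0,0],
    [1.587,0,0],
    [1.587,0,0],
    [1.587,0,0],
    [1.587,0,0],
    [1.587,0,0],
    [1.587,0,0],
  ],
  grip=[8.7,8.7,8.7,8.7,8.7,8.7,8.7,8.7,8.7,8.7],
)

```text
clock: 1.83
tcp_pos: [0.4233, 0.3334, 0.2367]
orientation: [2.633, 1.57, 1.131]
force: [0.4, 0.3, 1.1]
finger_gap: 0.0871
```

```bash
python3 - <<'E'
from h import *
print(cur()[0],cur()[2]['clock'],cur()[2]['joint_positions'])
for pos in [(.52,.12,.24),(.52,-.12,.24),(.475,-.256,.18)]: go(pos,-.262)
E
```

```text
[0.42334363 0.33340722 0.23672607] 1.8333 [-1.01486752  0.24837334  0.32514708  1.87331073 -0.09180835  1.0337569
 -0.58324231]
shift cm [-0.34  8.18 21.95] twist [ 0.331 -0.001 -0.   ]
shift cm [-0.35  6.53 45.9 ] twist [ 0.331 -0.001 -0.   ]
shift cm [ 5.64  1.1  59.16] twist [ 0.331 -0.001 -0.   ]
```

Emit:
arm_command(
  xyz=[
    [0,6.5,45.9],
    [0,6.5,45.9],
    [0,6.5,45.9],
    [0,6.5,45.9],
    [0,6.5,45.9],
    [0,6.5,45.9],
    [0,6.5,45.9],
    [0,6.5,45.9],
    [0,6.5,45.9],
    [0,6.5,45.9],
  ],
  twist=[
    [0.33,0,0],
    [0.33,0,0],
    [0.33,0,0],
    [0.33,0,0],
    [0.33,0,0],
    [0.33,0,0],
    [0.33,0,0],
    [0.33,0,0],
    [0.33,0,0],
    [0.33,0,0],
  ],
  grip=[8.7,8.7,8.7,8.7,8.7,8.7,8.7,8.7,8.7,8.7],
)

```text
clock: 2.67
tcp_pos: [0.5119, -0.0736, 0.237]
orientation: [2.408, 1.57, 0.583]
force: [0.4, 0.1, 0.1]
finger_gap: 0.0871
```

```bash
python3 - <<'E'
from h import *
print(cur()[0],cur()[2]['clock'],cur()[2]['joint_positions'])
for pos in [(.475,-.256,.2)]: go(pos,-.262)
E
```

```text
[ 0.51190859 -0.07361856  0.23696247] 2.6667 [-0.46878819  0.23133995  0.63193433  1.93232046 -0.16002152  1.02619713
 -0.02098752]
shift cm [ 3.68  1.02 18.58] twist [ 0.007 -0.001 -0.001]
```

Emit:
arm_command(
  xyz=[
    [3.7,1,18.6],
    [3.7,1,18.6],
    [3.7,1,18.6],
    [3.7,1,18.6],
    [3.7,1,18.6],
    [3.7,1,18.6],
    [3.7,1,18.6],
    [3.7,1,18.6],
    [3.7,1,18.6],
    [3.7,1,18.6],
  ],
  twist=[
    [0.007,0,0],
    [0.007,0,0],
    [0.007,0,0],
    [0.007,0,0],
    [0.007,0,0],
    [0.007,0,0],
    [0.007,0,0],
    [0.007,0,0],
    [0.007,0,0],
    [0.007,0,0],
  ],
  grip=[8.7,8.7,8.7,8.7,8.7,8.7,8.7,8.7,8.7,8.7],
)

```text
clock: 3.5
tcp_pos: [0.4754, -0.2527, 0.1997]
orientation: [2.732, 1.57, 0.902]
force: [-0.1, 0.7, -0.8]
finger_gap: 0.0866
```

```bash
cat >> h.py <<'E'
def wray(px,pose=None):
    c=CAL['wrist'];K=np.array(c['mtx']);m=np.array(c['mount'])
    p,M,_=cur() if pose is None else (*pose,0)
    a=(px[0]-K[0,2])/K[0,0];b=(px[1]-K[1,2])/K[1,1];r=np.hypot(a,b)
    d=np.array([a/r*np.sin(r),b/r*np.sin(r),np.cos(r)]) if r>1e-9 else np.array([0,0,1.])
    return p+M@m[:3,3],M@m[:3,:3]@d
def wonz(px,z,pose=None):
    o,d=wray(px,pose);return o+d*(z-o[2])/d[2]
def wproj(P,pose=None):
    c=CAL['wrist'];K=np.array(c['mtx']);m=np.array(c['mount'])
    p,M,_=cur() if pose is None else (*pose,0)
    P=np.atleast_2d(P);q=(P-p)@M; q=(q-m[:3,3])@m[:3,:3]
    r=np.arctan2(np.hypot(q[:,0],q[:,1]),q[:,2]);h=np.hypot(q[:,0],q[:,1])
    return np.c_[K[0,2]+K[0,0]*r*q[:,0]/h,K[1,2]+K[1,1]*r*q[:,1]/h]
E
python3 - <<'E'
from h import *
p,M,o=cur();print(p,o['clock'],o['joint_positions'])
im=manip.snapshot('wrist');save(im,'w1');np.savez('w1.npz',p=p,M=M)
print(CAL['wrist'])
P=[(x,y,z) for z in(.035,) for x in(-.015,.015) for y in(-.055,.055)]+[(x,y,.08) for x in(-.015,.015) for y in(-.03,.03)]
P=np.array(P);a=-.262;w=np.c_[.475+np.cos(a)*P[:,0]-np.sin(a)*P[:,1],-.256+np.sin(a)*P[:,0]+np.cos(a)*P[:,1],P[:,2]]
uv=wproj(w,(p,M));j=cv2.cvtColor(im,cv2.COLOR_RGB2BGR).copy()
for u in uv: cv2.circle(j,(int(round(u[0])),int(round(u[1]))),3,(0,255,255),1)
cv2.imwrite('pics/w1o.png',j)
E
```

```text
[ 0.47535622 -0.2526546   0.19966411] 3.5 [-0.13619495  0.32883205  0.68529299  1.93094432 -0.25194079  0.96730495
  0.4082803 ]
{'mtx': array([[325.1922621 ,   0.        , 281.17373382],
       [  0.        , 325.1922621 , 210.34945022],
       [  0.        ,   0.        ,   1.        ]]), 'mount': array([[ 3.22898669e-04, -2.42294774e-01,  9.70202627e-01,
        -1.48109293e-01],
       [ 9.99999939e-01, -4.78719726e-05, -3.44771050e-04,
         5.18574358e-04],
       [ 1.29981737e-04,  9.70202680e-01,  2.42294744e-01,
        -6.69416101e-02],
       [ 0.00000000e+00,  0.00000000e+00,  0.00000000e+00,
         1.00000000e+00]])}
```

View pics/w1o.png

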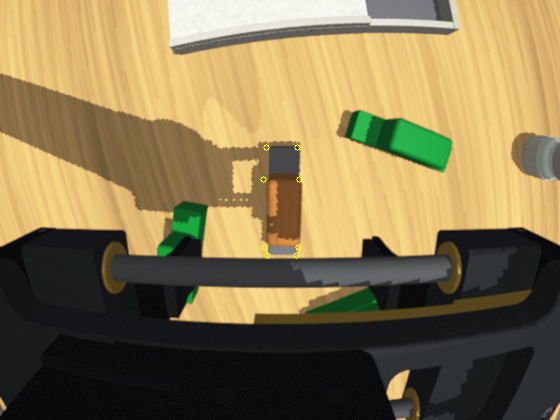

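```bash
python3 - <<'E'
from h import *
print(cur()[2]['clock'])
go((.477,-.2565,.12),-.262);go((.477,-.2565,.057),-.262)
E
```

```text
3.55
shift cm [7.97 0.26 0.32] twist [ 0.003 -0.001 -0.   ]
shift cm [14.27  0.25  0.32] twist [ 0.003 -0.001 -0.   ]
```

Emit:
arm_command(
  xyz=[
    [3,0.25,0.3],
    [6,0.25,0.3],
    [8,0.25,0.3],
    [10,0.25,0.3],
    [12,0.25,0.3],
    [13.5,0.25,0.3],
    [14.3,0.25,0.3],
    [14.3,0.25,0.3],
    [14.3,0.25,0.3],
    [14.3,0.25,0.3],
  ],
  twist=[
    [0,0,0],
    [0,0,0],
    [0,0,0],
    [0,0,0],
    [0,0,0],
    [0,0,0],
    [0,0,0],
    [0,0,0],
    [0,0,0],
    [0,0,0],
  ],
  grip=[5.6,5.6,5.6,5.6,5.6,5.6,5.6,5.6,5.6,5.6],
)

```text
clock: 4.38
tcp_pos: [0.477, -0.258, 0.0575]
orientation: [1.494, 1.569, -0.339]
force: [0.4, 0.1, -0.5]
finger_gap: 0.056
```

Emit:
arm_command(
  xyz=[
    [0,0,0],
    [0,0,0],
    [0,0,0],
    [0,0,0],
    [0,0,0],
    [0,0,0],
    [0,0,0],
    [0,0,0],
    [0,0,0],
    [0,0,0],
  ],
  twist=[
    [0,0,0],
    [0,0,0],
    [0,0,0],
    [0,0,0],
    [0,0,0],
    [0,0,0],
    [0,0,0],
    [0,0,0],
    [0,0,0],
    [0,0,0],
  ],
  grip=[2,2,2,2,2,2,2,2,2,2],
)

```text
clock: 5.22
tcp_pos: [0.4763, -0.2578, 0.0567]
orientation: [2.419, 1.57, 0.586]
force: [-1.1, 1.6, 4.6]
finger_gap: 0.0298
```

```bash
python3 - <<'E'
from h import *
p,M,o=cur();print(p,o['clock'],o['finger_gap'],o['force'],o['joint_positions'])
a=-.142
S=np.array([.516,-.013]);u=np.array([np.cos(a),np.sin(a)])
st=S-.052*u
print(st); go((.477,-.2565,.15),-.262); go((*st,.16),a)
E
```

```text
[ 0.47630419 -0.25780109  0.05671775] 5.2167 0.02978680267218657 [-1.12124258  1.6087073   4.60252565] [-0.00589657  0.53783403  0.55711775  2.0326418  -0.44065658  0.68884909
  0.57251495]
[ 0.46452338 -0.00564079]
shift cm [-9.33  0.04 -0.15] twist [ 0. -0. -0.]
shift cm [-10.32  -7.67 -24.05] twist [-0.12 -0.   -0.  ]
```

Emit:
arm_command(
  xyz=[
    [-3,0,0],
    [-6,0,0],
    [-9,0,0],
    [-10.3,-1,-3],
    [-10.3,-2,-6],
    [-10.3,-3,-9],
    [-10.3,-4,-12.5],
    [-10.3,-5.2,-16.3],
    [-10.3,-6.4,-20],
    [-10.3,-7.7,-24],
  ],
  twist=[
    [0,0,0],
    [0,0,0],
    [0,0,0],
    [-0.02,0,0],
    [-0.04,0,0],
    [-0.06,0,0],
    [-0.08,0,0],
    [-0.1,0,0],
    [-0.12,0,0],
    [-0.12,0,0],
  ],
  grip=[2,2,2,2,2,2,2,2,2,2],
)

```text
clock: 6.05
tcp_pos: [0.463, -0.0052, 0.1591]
orientation: [-1.14, 1.57, -2.853]
force: [1.2, 0.7, -0.9]
finger_gap: 0.0297
```

Emit:
arm_command(
  xyz=[
    [0,0,0],
    [0,0,0],
    [0,0,0],
    [0,0,0],
    [0,0,0],
    [0,0,0],
    [0,0,0],
    [0,0,0],
    [0,0,0],
    [0,0,0],
  ],
  twist=[
    [0,0,0],
    [0,0,0],
    [0,0,0],
    [0,0,0],
    [0,0,0],
    [0,0,0],
    [0,0,0],
    [0,0,0],
    [0,0,0],
    [0,0,0],
  ],
  grip=[2,2,2,2,2,2,2,2,2,2],
)

```text
clock: 6.88
tcp_pos: [0.464, -0.0066, 0.1595]
orientation: [-3.064, 1.571, 1.506]
force: [-0.6, -0.4, -2.6]
finger_gap: 0.0297
```

```bash
python3 - <<'E'
from h import *
p,M,o=cur();print(p,o['clock'],o['finger_gap'],o['force'],o['joint_positions'],np.arctan2(M[1,1],M[0,1]))
np.savez('w2.npz',p=p,M=M)
im=manip.snapshot('wrist');save(im,'w2')
save(manip.snapshot('scene'),'scene2')
E
```

```text
[ 0.46399145 -0.00660637  0.15951752] 6.8833 0.02969243167508636 [-0.63239659 -0.35926111 -2.62779752] [-0.58784738  0.24082378  0.5991593   2.12779201 -0.18475023  0.82226156
 -0.01808969] -0.14234332122245302
```

View pics/w2.png

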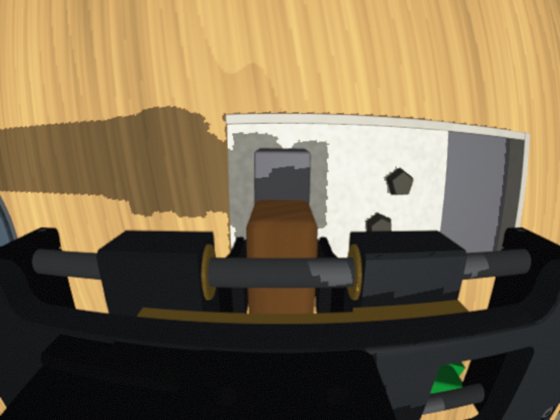

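View pics/scene2.png

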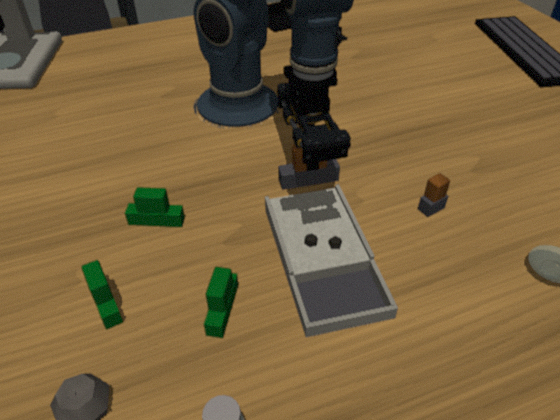

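```bash
python3 - <<'E'
from h import *
np.set_printoptions(precision=4,suppress=True)
d=np.load('w2.npz');ps=(d['p'],d['M'])
a=-.142;S=np.array([.516,-.013]);Rm=np.array([[np.cos(a),-np.sin(a)],[np.sin(a),np.cos(a)]])
for n,px,z in [('rail outer near',(226,114),.039),('rail outer mid',(360,117),.039),('tray corner outer',(526,134),.034),('bound',(448,131),.03),('bound',(442,215),.03),('near end',(229,135),.03),('near end',(231,245),.03),('chip b',(399,182),.037),('chip a',(379,226),.037)]:
    P=wonz(px,z,ps)[:2];print(n,P,'stage mm',Rm.T@(P-S)*1000)
P=wonz((283,150),.12+.0,ps)
for px in[(254,150),(310,150)]: P=wonz(px,.138,ps)[:2];print('foot far corner',P,Rm.T@(P-S)*1000)
E
python3 - <<'E'
import cv2
i=cv2.imread('pics/w2.png')[100:280,210:540];cv2.imwrite('pics/w2c.png',cv2.resize(i,None,fx=2.4,fy=2.4,interpolation=2))
E
```

```text
rail outer near [0.4311 0.0805] stage mm [-97.3281  80.5663]
rail outer mid [0.5406 0.0631] stage mm [13.5964 78.7905]
tray corner outer [0.7252 0.0364] stage mm [200.118   78.5032]
bound [0.6276 0.044 ] stage mm [102.406   72.1929]
bound [ 0.6167 -0.0356] stage mm [102.9225  -8.0881]
near end [0.4294 0.0629] stage mm [-96.4629  62.8791]
near end [ 0.414  -0.0349] stage mm [-97.9007 -36.0746]
chip b [0.5706 0.0034] stage mm [51.6854 23.9978]
chip a [ 0.5491 -0.034 ] stage mm [ 35.7107 -16.1567]
foot far corner [0.4585 0.0517] [-66.0587  55.9466]
foot far corner [0.4874 0.0476] [-36.8934  55.9425]
```

View pics/w2c.png

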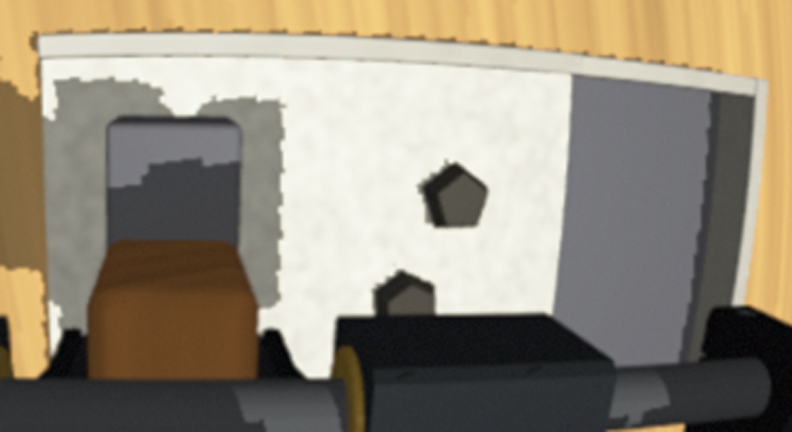

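Emit:
arm_command(
  xyz=[
    [2,0,0],
    [4,0,0],
    [5.5,0,0],
    [6.3,0,0],
    [6.7,0,0],
    [6.9,0,0],
    [7,0,0],
    [7.1,0,0],
    [7.1,0,0],
    [7.1,0,0],
  ],
  twist=[
    [0,0,0],
    [0,0,0],
    [0,0,0],
    [0,0,0],
    [0,0,0],
    [0,0,0],
    [0,0,0],
    [0,0,0],
    [0,0,0],
    [0,0,0],
  ],
  grip=[2,2,2,2,2,2,2,2,2,2],
)

```text
clock: 7.82
tcp_pos: [0.4644, -0.0064, 0.089]
orientation: [2.05, 1.57, 0.338]
force: [0.5, -0.3, -2.4]
finger_gap: 0.0298
```

Emit:
arm_command(
  xyz=[
    [0.1,0,0],
    [0.1,0,0],
    [0.15,0,0],
    [0.15,0,0],
    [0.2,0,0],
    [0.2,0,0],
    [0.25,0,0],
    [0.25,0,0],
    [0.25,0,0],
    [0.25,0,0],
  ],
  twist=[
    [0,0,0],
    [0,0,0],
    [0,0,0],
    [0,0,0],
    [0,0,0],
    [0,0,0],
    [0,0,0],
    [0,0,0],
    [0,0,0],
    [0,0,0],
  ],
  grip=[2,2,2,2,2,2,2,2,2,2],
)

```text
clock: 8.65
tcp_pos: [0.4641, -0.0064, 0.0867]
orientation: [-2.839, 1.57, 1.731]
force: [-2.8, 0.3, 7.4]
finger_gap: 0.0299
```

```bash
python3 - <<'E'
from h import *
p,M,o=cur();print(p,o['clock'],o['finger_gap'],o['force'],np.arctan2(M[1,1],M[0,1]))
save(manip.snapshot('scene'),'scene3')
i=cv2.imread('pics/scene3.png')[120:350,230:420];cv2.imwrite('pics/scene3c.png',cv2.resize(i,None,fx=2.5,fy=2.5,interpolation=2))
E
```

```text
[ 0.46406391 -0.00641877  0.08666461] 8.65 0.029854409164309745 [-2.78847387  0.28076981  7.39751579] -0.14202223749194343
```

View pics/scene3c.png

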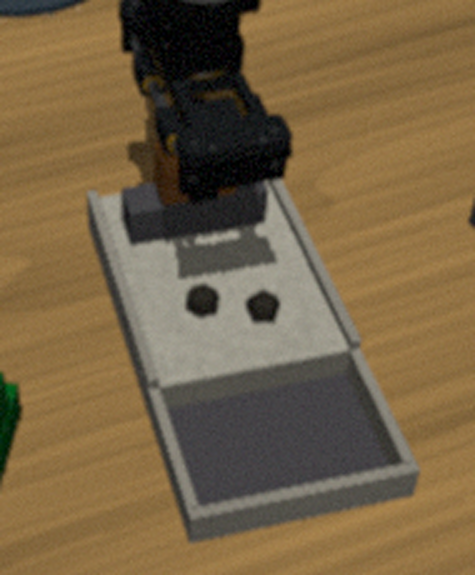

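Emit:
arm_command(
  xyz=[
    [-0.05,0.5,0],
    [-0.05,1,0],
    [-0.05,1.6,0],
    [-0.05,2.3,0],
    [-0.05,3,0],
    [-0.05,3.7,0],
    [-0.05,4.4,0],
    [-0.05,5.2,0],
    [-0.05,6,0],
    [-0.05,6.8,0],
  ],
  twist=[
    [0,0,0],
    [0,0,0],
    [0,0,0],
    [0,0,0],
    [0,0,0],
    [0,0,0],
    [0,0,0],
    [0,0,0],
    [0,0,0],
    [0,0,0],
  ],
  grip=[2,2,2,2,2,2,2,2,2,2],
)

```text
clock: 9.53
tcp_pos: [0.5292, -0.0157, 0.0867]
orientation: [-1.739, 1.564, 2.832]
force: [-7.6, 0.6, 11.0]
finger_gap: 0.0299
```

```bash
python3 - <<'E'
from h import *
p,M,o=cur();print(p,o['clock'],o['finger_gap'],o['force'],np.arctan2(M[1,1],M[0,1]))
save(manip.snapshot('scene'),'scene4')
i=cv2.imread('pics/scene4.png')[120:350,230:420];cv2.imwrite('pics/scene4c.png',cv2.resize(i,None,fx=2.5,fy=2.5,interpolation=2))
u=np.array([np.cos(-.142),np.sin(-.142)])
go((*(np.array([.5185,-.0125])+.088*u),.0867),-.142)
E
```

```text
[ 0.52921413 -0.0157113   0.08674636] 9.5333 0.029935105887384766 [-7.60718887  0.5579191  11.01255273] -0.14192993885517233
shift cm [ 0.02  7.35 -0.17] twist [-0. -0. -0.]
```

View pics/scene4c.png

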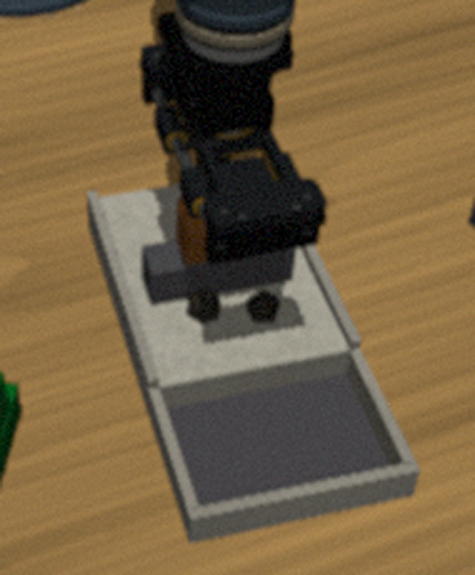

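Emit:
arm_command(
  xyz=[
    [-0.05,0.7,0],
    [-0.05,1.4,0],
    [-0.05,2.1,0],
    [-0.05,2.9,0],
    [-0.05,3.7,0],
    [-0.05,4.4,0],
    [-0.05,5.1,0],
    [-0.05,5.8,0],
    [-0.05,6.4,0],
    [-0.05,7,0],
  ],
  twist=[
    [0,0,0],
    [0,0,0],
    [0,0,0],
    [0,0,0],
    [0,0,0],
    [0,0,0],
    [0,0,0],
    [0,0,0],
    [0,0,0],
    [0,0,0],
  ],
  grip=[2,2,2,2,2,2,2,2,2,2],
)

```text
clock: 10.42
tcp_pos: [0.6014, -0.0261, 0.087]
orientation: [1.457, 1.571, -0.256]
force: [-0.3, 0.3, -2.0]
finger_gap: 0.0299
```

```bash
python3 - <<'E'
from h import *
p,M,o=cur();print(p,o['clock'],o['finger_gap'],o['force'],np.arctan2(M[1,1],M[0,1]))
save(manip.snapshot('scene'),'scene5')
i=cv2.imread('pics/scene5.png')[120:350,230:420];cv2.imwrite('pics/scene5c.png',cv2.resize(i,None,fx=2.5,fy=2.5,interpolation=2))
u=np.array([np.cos(-.142),np.sin(-.142)])
go((*(np.array([.5185,-.0125])+.088*u),.0867),-.142)
E
```

```text
[ 0.60135962 -0.02610174  0.08695727] 10.4167 0.029939873135922335 [-0.32388354  0.30377491 -1.99009359] -0.14201840119642686
shift cm [ 0.04  0.27 -0.17] twist [ 0.     0.    -0.002]
```

View pics/scene5c.png

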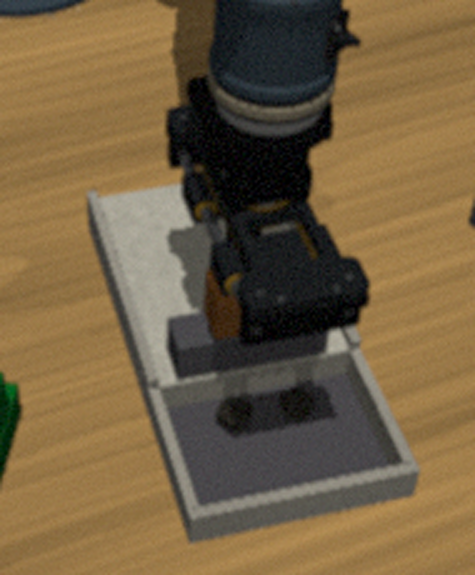

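```bash
python3 - <<'E'
from h import *
a=-.142;S=np.array([.5185,-.0125]);Rm=np.array([[np.cos(a),-np.sin(a)],[np.sin(a),np.cos(a)]])
for q in [(235,415),(297,403)]:
    px=(q[0]/2.5+230,q[1]/2.5+120)
    for z in(.011,.037): print(z,Rm.T@(onz('scene',px,z)[:2]-S)*1000)
i=cv2.imread('pics/scene5.png')[240:320,290:400];cv2.imwrite('pics/scene5d.png',cv2.resize(cv2.convertScaleAbs(i,alpha=2),None,fx=7,fy=7,interpolation=2))
E
```

```text
0.011 [121.73790283 -18.06693779]
0.037 [140.57524233 -25.40448107]
0.011 [121.97050609  27.43101103]
0.037 [140.79926054  18.41420396]
```

View pics/scene5d.png

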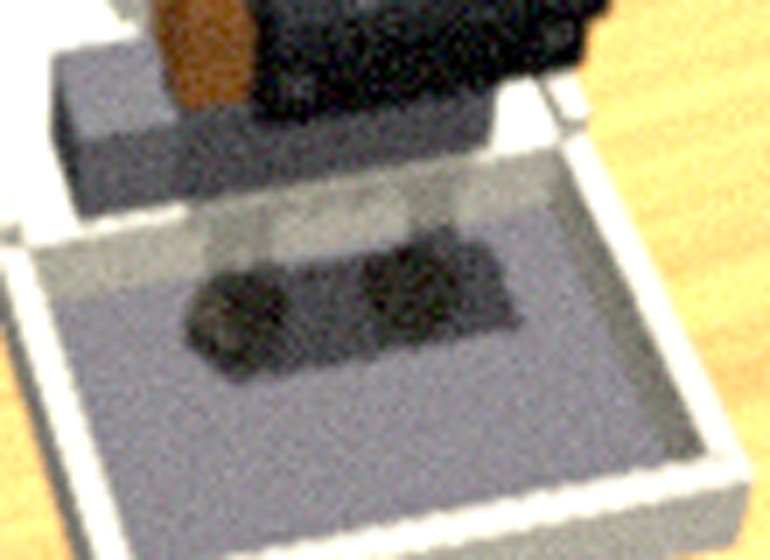

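Emit:
arm_command(
  xyz=[
    [0,-0.6,0],
    [0,-1.2,0],
    [0,-1.8,0],
    [0,-2.4,0],
    [0,-3,0],
    [0,-3.5,0],
    [0,-3.5,0],
    [0.05,-3.5,0],
    [0.05,-3.5,0],
    [0.05,-3.5,0],
  ],
  twist=[
    [0,0,0],
    [0,0,0],
    [0,0,0],
    [0,0,0],
    [0,0,0],
    [0,0,0],
    [0,0,0],
    [0,0,0],
    [0,0,0],
    [0,0,0],
  ],
  grip=[2,2,2,2,2,2,2,2,2,2],
)

```text
clock: 11.3
tcp_pos: [0.5661, -0.0209, 0.0867]
orientation: [-2.521, 1.57, 2.049]
force: [-1.9, 0.4, 1.2]
finger_gap: 0.0298
```

Emit:
arm_command(
  xyz=[
    [0,0,0],
    [0,0,0],
    [0,0,0],
    [0,0,0],
    [0,0,0],
    [0,0,0],
    [0,0,0],
    [0,0,0],
    [0,0,0],
    [0,0,0],
  ],
  twist=[
    [0,0,0],
    [0,0,0],
    [0,0,0],
    [0,0,0],
    [0,0,0],
    [0,0,0],
    [0,0,0],
    [0,0,0],
    [0,0,0],
    [0,0,0],
  ],
  grip=[3.2,3.2,3.6,3.6,4,4.5,5,5.5,6,6],
)

```text
clock: 12.13
tcp_pos: [0.5659, -0.021, 0.0865]
orientation: [-2.163, 1.571, 2.407]
force: [1.1, 0.2, 0.4]
finger_gap: 0.0576
```

Emit:
arm_command(
  xyz=[
    [-0.5,0,0],
    [-1.5,0,0],
    [-3,0,0],
    [-5,0,0],
    [-7,0,0],
    [-10,0,0],
    [-12,0,0],
    [-14,0,0],
    [-14,0,0],
    [-14,0,0],
  ],
  twist=[
    [0,0,0],
    [0,0,0],
    [0,0,0],
    [0,0,0],
    [0,0,0],
    [0,0,0],
    [0,0,0],
    [0,0,0],
    [0,0,0],
    [0,0,0],
  ],
  grip=[6,6,6,6,6,6,6,6,6,6],
)

```text
clock: 12.97
tcp_pos: [0.5666, -0.0211, 0.2283]
orientation: [1.952, 1.567, 0.239]
force: [-0.0, -0.3, -0.6]
finger_gap: 0.06
```

```bash
python3 - <<'E'
from h import *
p,M,o=cur();print(p,o['clock'],o['finger_gap'],o['force'])
a=manip.snapshot('scene');save(a,'scene6');b=manip.snapshot('wrist');save(b,'w6')
f=lambda n:cv2.imread(f'pics/{n}.png')
i=cv2.resize(f('scene6')[140:340,220:420],(560,560),interpolation=2)
cv2.imwrite('pics/f6.png',i)
E
```

```text
[ 0.56660914 -0.02112156  0.22828057] 12.9667 0.05995422891332809 [-0.00926259 -0.28408391 -0.57318923]
```

View pics/f6.png

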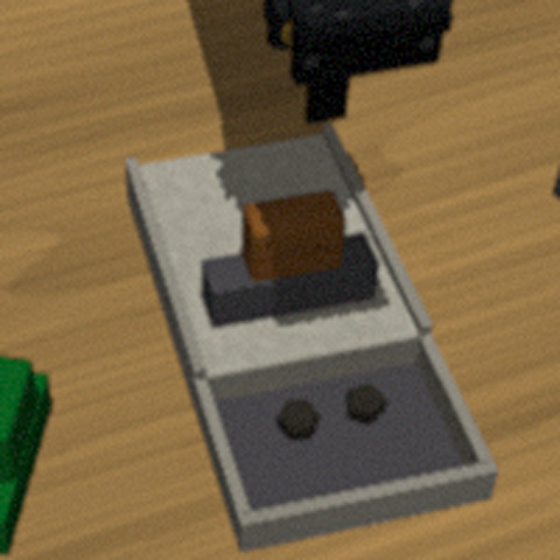

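View pics/w6.png

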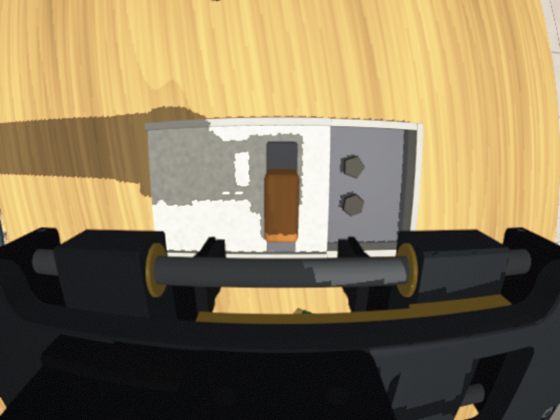

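Both chips lie on the tray floor, at wrist (351,166) and (351,204). The scraper stands upright on the plate, and the gripper is clear above it.

```bash
python3 -c "
from workcell import manip
print(manip.sign_off())"
```

```text
the job is handed in; nothing more can be done
None
```

I swept both rock chips over the plate's far edge into the catch tray with the wide scraper, then handed the job in at about 13 s of the 43 s allowed.

- **Grasp and placement:** I gripped the wide scraper by its wooden grip and stood it on the plate behind the chips. Only the scraper touched the chips in the pictures taken.
- **Finish:** After the sweep I drew the scraper back about 3.5 cm, released it and raised the gripper clear.
- **Last checks:** The final scene and wrist pictures show both chips lying on the tray floor and the scraper upright on the plate. The wrist force was about zero. The largest force I read at the end of any move was about 13 N.
- **Disagreements:** The three cameras disagreed by up to about 7 mm on where the stage and chips were. I settled on a stage position close to the wrist view's. The scraper's front face stopped a few millimetres short of the plate's far edge, but both chips had already gone over.

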